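# Return the hollow punches to their block in order of size

## Robot

A 6-joint arm with a two-finger parallel gripper is mounted at the origin on the work surface; the furniture and walls round the work are solid. World frame = base frame: x ahead of the robot, y to its left, z up, the work surface at z = 0. Lengths are in mm, angles in rad, forces in N, time in s.
With the tool pointing down it reaches from about 350 to 875 mm from the base axis. Payload 4.2 kg.
Tool frame: the origin (TCP) lies between the finger pads; the fingertips stand 25 mm ahead of it and the grasp point (between the pads) lies 6 mm ahead of it; z points along the fingers, y is the line along which they close (so a half turn about z gives the same grasp; the last joint's range is limited). The gripper opens to 85 mm and grips with 20 to 120 N. Pads are 22 mm wide; open, the fingers measure 114 mm over their backs; the gripper's body (76 mm by 85 mm) begins 54 mm behind the grasp point. The pads swing forward as they close: fully open they stand 13 mm farther back than shut.
Start: joints at [-0.914, 0.385, 0.008, 0, -1.194, -0.259], TCP at [242.133, -576.169, 256.312] pointing down, gripper open.
Joint ranges: [-3.14, 3.14], [-1.21, 2.06], [-1.07, 1.41], [-3.16, 2.05], [-2.99, -0.16], [-3.1, 3.1]. Speed limits (rad/s): [2.79, 2.79, 3.14, 3.14, 3.14, 3.14].

## Interface

Orientations are given as a unit quaternion [x, y, z, w].
In Python, from bench import read_state, get_image, job_done gives the robot as it stands.
- The arm moves only by the tool play_rows, never from a script. Its argument "series" is a list of rows, each a list of 6 numbers: the shift along the world's x, y, z in mm, then the turn, a rotation vector about the world's x, y, z in units of 6 degrees (1.0 is 6 degrees). A call has 1 to 20 rows; each row shifts and turns the commanded pose from where the row before left it; what a row does not reach is not made up. A row lasts 1/12 s, in which the tool goes at most 41.7 mm and 7.16 degrees, less where a joint would pass 70% of its speed; a pose out of reach is approached as far as the arm can. A call is refused whole if a number of a shift passes 41.7 or a number of a turn 1, either way. A call with a gripper value outside its range is refused whole. "gripper" is the opening, from 0 (shut) to 1 (fully open), set as the call begins (left out, the last holds). The fingers move at their own pace and stop on an object; the grip force is fixed at half the most. Time passes only in rows, so rows that do not move let the fingers close. It gives the time, the measured TCP pose, the force, the opening and the grip force at its end, in the units of the state.
- read_state(): the state, without advancing time (a new reading comes with each control period).
- get_image(name): name is "scene" or "top"; returns a dict with "image" (384x512x3 uint8, red, green, blue), "fx", "fy", "cx", "cy" (pixels), "eye" and "rotation" of the camera in the world. Camera axes: x right, y down, z forward; pixel columns grow to the right and rows downward; lengths in mm; the calibration is good to about 2 mm. A picture is of the moment at which its call begins. There is no depth.
- job_done(): hands the job in; it is judged then, once.
The state is a dict: "clock": time; "joints": joint angles; "joint_vel": joint speeds; "joint_efforts": joint torques, N m; "position": TCP position; "ee_rot": TCP orientation; "contact_force": force on the tool from outside, world axes, zero at the start; "wrist_torque": the same for the moment, N m; "gripper_width": finger opening in mm; "grasp_force": force on a finger pad.
Only numpy, scipy, OpenCV 4.12 (cv2) and the standard library are available. Lean on these libraries where they do the work, as an engineer would, in place of code of your own. Each camera call takes 0.05 s, during which the arm holds its last target. There are 200 camera calls.

## Task

The leather punching is done: put the four hollow punches from the white board back into the punch block, cutting end down, each in the flared sleeve bored for its size, so that they stand in order of size along the block. Each must stand upright and fully home on the bottom of its sleeve; do not knock over or push away the hammer and the glue tin.

Things in the scene. Friction and masses are not known exactly. Their poses are not given: they have to be found in the camera images.
- punch_small: loose steel hollow punch, cutting end 14 mm across (thinnest of four), standing on that end on the white board. 88 mm tall: 14 mm cylinder to 26 mm above the foot, tapering to a round 13 mm shank from 42 mm up to the flat head. Origin: centre of the foot (cutting end), z up to the head. Grasp the shank from above, 66 mm over the foot. About 156 g.
- punch_medium: loose steel hollow punch, cutting end 20 mm across (second smallest of four), standing on that end on the white board. 88 mm tall: 20 mm cylinder to 26 mm above the foot, tapering to a round 13 mm shank from 42 mm up to the flat head. Origin: centre of the foot (cutting end), z up to the head. Grasp the shank from above, 66 mm over the foot. About 180 g.
- punch_large: loose steel hollow punch, cutting end 26 mm across (second largest of four), standing on that end on the white board. 88 mm tall: 26 mm cylinder to 26 mm above the foot, tapering to a round 13 mm shank from 42 mm up to the flat head. Origin: centre of the foot (cutting end), z up to the head. Grasp the shank from above, 66 mm over the foot. About 204 g.
- punch_largest: loose steel hollow punch, cutting end 32 mm across (widest of four), standing on that end on the white board. 88 mm tall: 32 mm cylinder to 26 mm above the foot, tapering to a round 13 mm shank from 42 mm up to the flat head. Origin: centre of the foot (cutting end), z up to the head. Grasp the shank from above, 66 mm over the foot. About 228 g.
- sleeve_small: fixed flared steel sleeve for the 14 mm punch: bore 18 mm, mouth 30 mm over the top 8 mm. Origin: centre of its underside, 2 mm above the bench; z up; floor of the bore 4 mm and rim 42 mm above the origin. The four sleeves stand in a row by size, 54 mm apart, in a wooden block 70 x 244 x 30 mm that may lie at any angle.
- sleeve_medium: fixed flared steel sleeve for the 20 mm punch: bore 24 mm, mouth 36 mm over the top 8 mm. Origin: centre of its underside, 2 mm above the bench; z up; floor of the bore 4 mm and rim 42 mm above the origin. The four sleeves stand in a row by size, 54 mm apart, in a wooden block 70 x 244 x 30 mm that may lie at any angle.
- sleeve_large: fixed flared steel sleeve for the 26 mm punch: bore 30 mm, mouth 42 mm over the top 8 mm. Origin: centre of its underside, 2 mm above the bench; z up; floor of the bore 4 mm and rim 42 mm above the origin. The four sleeves stand in a row by size, 54 mm apart, in a wooden block 70 x 244 x 30 mm that may lie at any angle.
- sleeve_largest: fixed flared steel sleeve for the 32 mm punch: bore 36 mm, mouth 48 mm over the top 8 mm. Origin: centre of its underside, 2 mm above the bench; z up; floor of the bore 4 mm and rim 42 mm above the origin. The four sleeves stand in a row by size, 54 mm apart, in a wooden block 70 x 244 x 30 mm that may lie at any angle.
- hammer: bystander, loose: cobbler's hammer with wooden handle lying flat on the bench left of the punch block, 112 x 233 x 30 mm; origin at the centre of its underside
- glue_tin: bystander, loose: open round tin 75 mm across and 72 mm high, standing on the bench near the grey drawers; origin at the centre of its underside
Not all that is in view belongs to the job. What is shaped like the punch_large but blue, purple or yellow is not meant.

How it is judged:
By the outcome, as a careful person would: the job done as asked, in the order asked, and still so for the second after the job is handed in, with the robot touching nothing.
It also fails if it takes over 106 s, if anything falls off the work surface, if the arm or the gripper's body presses on something with over 40 N, if the wrist force passes 120 N, or if a joint passes its speed limit or range.

## Working session

There is one attempt and no reset: what is moved stays moved. The work goes in short steps, Python scripts to look and compute and a tool call to move; the robot and the scene stay as the last step left them, time stands still between calls to the robot, and variables do not carry over. Pictures are saved under pics/ and viewed, at most 14 in all, crops included, and the job is handed in when it is done.

Besides the shell and the picture viewer there is one more tool, called after "Emit:" by a JSON object that holds its "api" and its "payload". play_rows: Moves the arm, as the interface text tells. Its arguments: {"type":"object","properties":{"series":{"type":"array","items":{"type":"array","items":{"type":"number"}}},"gripper":{"type":"number"}},"required":["series"]}

```bash
mkdir -p pics; ls; python3 - <<'E'
from bench import *
import cv2
for n in("scene","top"):
    d=get_image(n); cv2.imwrite(f"pics/{n}0.png",cv2.resize(d["image"][:,:,::-1],(800,600),interpolation=cv2.INTER_CUBIC)); cv2.imwrite(f"raw_{n}.png",d["image"][:,:,::-1])
    print(n,d["fx"],d["fy"],d["cx"],d["cy"],d["eye"],d["rotation"])
print(read_state())
E
```

```text
pics
scene 354.929952576751 354.929952576751 257.5168938637944 193.13494929948195 [  -6.17854417 -468.89501916  565.01908606] [ 0.78034147 -0.43011988  0.20888458 -0.40302768]
top 402.35110710370776 402.35110710370776 262.49333373260026 189.60365985851783 [ 386.79776259  -60.74844014 1005.0056057 ] [ 0.71482882 -0.6933573   0.06563284 -0.06299011]
{'clock': 0.1, 'joints': array([-9.14360301e-01,  3.85506613e-01,  6.79671768e-03, -4.25298120e-04,
       -1.19402771e+00, -2.58579733e-01]), 'joint_vel': array([ 0.00054832, -0.00197329,  0.00187099,  0.00255365,  0.00135312,
        0.00135391]), 'joint_efforts': array([-6.66909727e-04, -3.93318272e+01,  1.88929868e+01,  4.19800535e+00,
       -2.59085609e-03, -1.14965795e-05]), 'position': array([ 241.97945152, -575.75460806,  255.32950008]), 'ee_rot': array([-1.97541749e-01,  9.80293974e-01,  9.58124096e-04, -2.51415591e-04]), 'contact_force': array([-0.36333224,  0.30002704,  0.23295126]), 'wrist_torque': array([0.02768239, 0.01655358, 0.00974629]), 'grasp_force': 0.0, 'gripper_width': 85.58254204632118}
```

View pics/scene0.png

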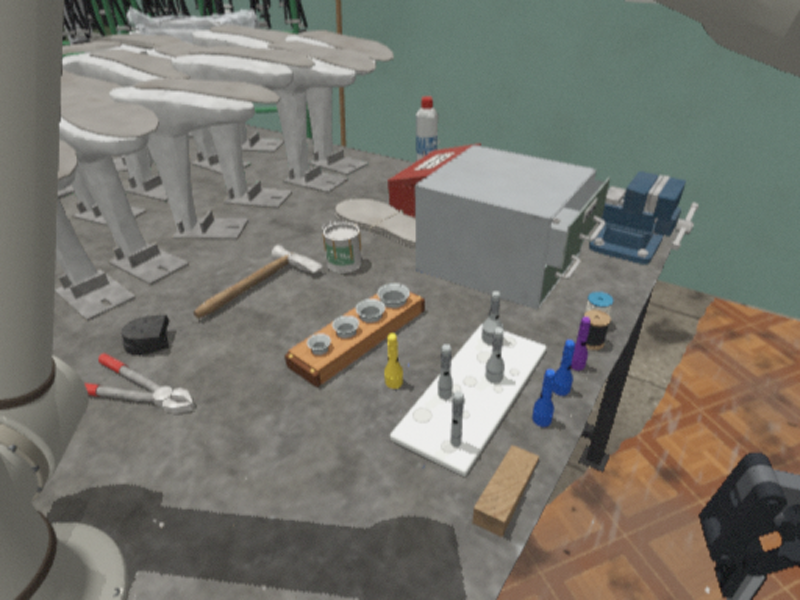

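View pics/top0.png

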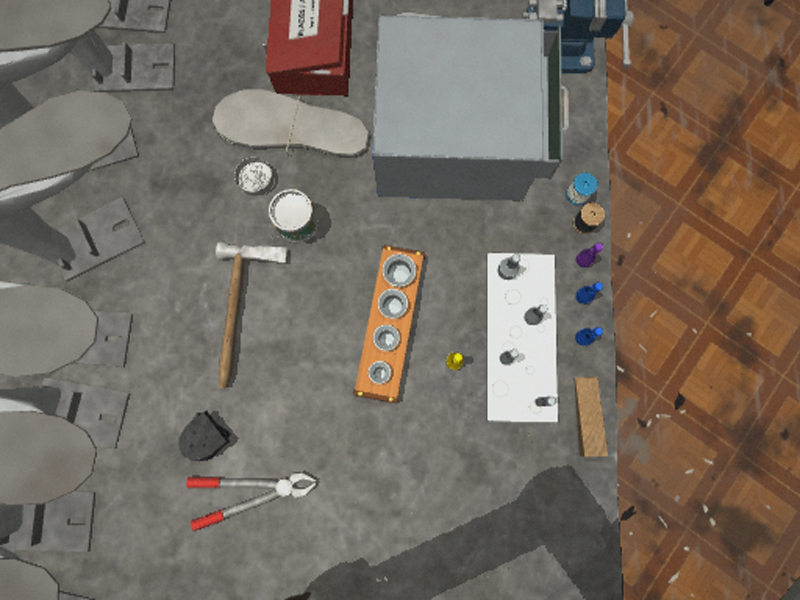

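Top view (800x600 picture): grey candidates stand on the white board at (510,266), (537,314), (510,356) and (545,401). Decoys are yellow (457,361), purple (590,255) and blue (590,293), (590,335). The block runs from (380,372), the smallest sleeve, to (400,269), the largest. Next I check the sizes in close crops.

```bash
python3 - <<'E'
import cv2,numpy as np
s=cv2.imread("raw_scene.png")[180:300,245:355]; t=cv2.imread("raw_top.png")[150:280,220:380]
a=cv2.resize(s,None,fx=5,fy=5,interpolation=cv2.INTER_CUBIC)
cv2.imwrite("pics/c1.png",a)
cv2.imwrite("pics/c2.png",cv2.resize(t,None,fx=4.5,fy=4.5,interpolation=cv2.INTER_CUBIC))
E
```

```text
(no output)
```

View pics/c1.png

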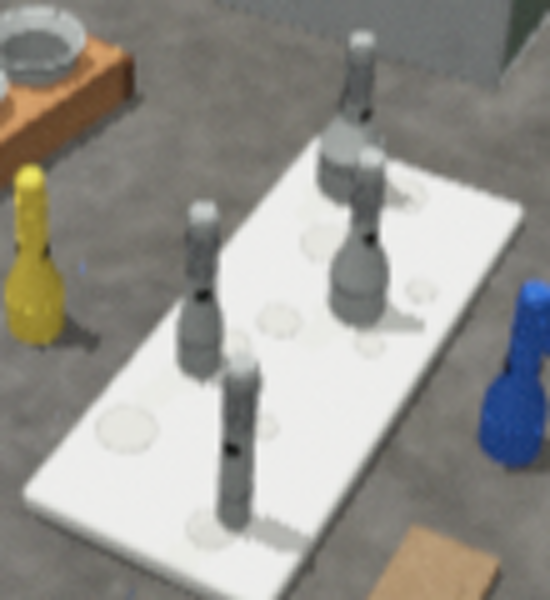

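View pics/c2.png

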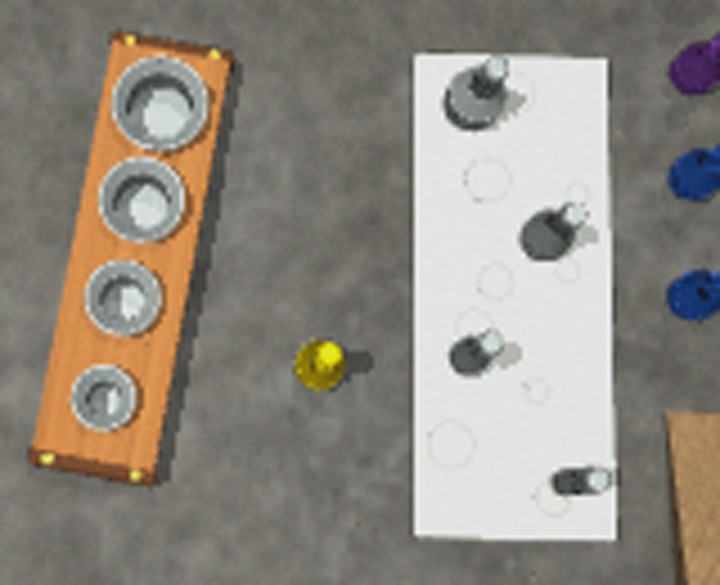

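The crops show all four punches upright. By width, small is at the near end, then medium, large and largest toward the drawers. The sleeves run in the same order, near to far. Next I triangulate the heads and cast rays to the sleeve rims.

```bash
cat > h.py <<'E'
import numpy as np,cv2
from bench import *
from scipy.spatial.transform import Rotation as R
def cam(n):
    d=get_image(n); return d,(R.from_quat(d["rotation"]).as_matrix())
def ray(d,M,u,v): return M@np.array([(u-d["cx"])/d["fx"],(v-d["cy"])/d["fy"],1])
def plane(d,M,u,v,z):
    r=ray(d,M,u,v); return d["eye"]+r*(z-d["eye"][2])/r[2]
def tri(a,b,p,q):
    r,s=ray(*a,*p),ray(*b,*q); A=np.c_[r,-s]; k=np.linalg.lstsq(A,b[0]["eye"]-a[0]["eye"],rcond=None)[0]
    P,Q=a[0]["eye"]+k[0]*r,b[0]["eye"]+k[1]*s; return (P+Q)/2,np.linalg.norm(P-Q)
E
python3 - <<'E'
from h import *
np.set_printoptions(precision=1,suppress=True)
S,T=cam("scene"),cam("top")
names="largest large medium small".split()
c1=np.array([(362,41),(370,157),(204,212),(240,360)])/5+(245,180)-.4
c2=np.array([(496,72),(575,213),(491,343),(599,480)])/4.5+(220,150)-.4
feet=np.array([(475,98),(547,235),(470,356),(570,482)])/4.5+(220,150)-.4
for n,p,q,f in zip(names,c1,c2,feet):
    print(n,*tri(S,T,p,q),"top@98",plane(*T,*q,98)[:2],"scene@98",plane(*S,*p,98)[:2],"body@30",plane(*T,*f,34)[:2])
rim=np.array([(160,104),(143,200),(124,298),(104,398)])/4.5+(220,150)-.4
P=np.array([plane(*T,*r,44)[:2] for r in rim]);print(P,np.linalg.norm(np.diff(P,axis=0),axis=1))
# detect steel rims by colour: non-orange inside block, in top image
im=T[0]["image"];hsv=cv2.cvtColor(im,cv2.COLOR_RGB2HSV)
o=cv2.inRange(hsv,(8,110,60),(22,255,255))
cs,h=cv2.findContours(o,cv2.RETR_CCOMP,cv2.CHAIN_APPROX_NONE)
for c,hh in zip(cs,h[0]):
    if hh[3]>=0 and cv2.contourArea(c)>60:
        (x,y),r=cv2.minEnclosingCircle(c);m=cv2.moments(c);u,v=m["m10"]/m["m00"],m["m01"]/m["m00"];print("hole",u,v,r,plane(*T,u,v,40))
for c in np.array([(0,0),(1,1)]):pass
print(T[0]["image"].shape,read_state()["position"])
E
```

```text
largest [ 615.5 -216.3   98. ] 0.3989999048134845 top@98 [ 615.4 -216.1] scene@98 [ 615.7 -216.4] body@30 [ 616.4 -215.5]
large [ 542.4 -255.5   97.6] 1.9093041101259838 top@98 [ 542.9 -256.2] scene@98 [ 541.1 -255.1] body@30 [ 541.3 -254.7]
medium [ 475.3 -213.3   97.5] 0.6861506871052458 top@98 [ 475.5 -213.5] scene@98 [ 474.5 -213.4] body@30 [ 474.4 -213. ]
small [ 408.7 -266.    99.5] 1.6238910591201028 top@98 [ 409.2 -267. ] scene@98 [ 409.4 -264.8] body@30 [ 409.3 -266.2]
[[605.3 -42.5]
 [552.1 -35.1]
 [498.8 -26.8]
 [445.4 -18.2]] [53.7 53.9 54. ]
hole 242.65114379084966 237.98039215686273 8.423308372497559 [445.8 -17.9  40. ]
hole 246.8682021753039 215.80678182981444 9.56212043762207 [499.2 -26.   40. ]
hole 250.96342091705304 193.88304997424007 10.680105209350586 [553.1 -34.   40. ]
hole 255.07583333333332 172.58375 11.82068920135498 [606.5 -42.2  40. ]
hole 501.6380208333333 275.72135416666663 7.159010887145996 [ 376.  -630.8   40. ]
hole 478.22162485065707 284.8070489844683 19.319778442382812 [ 353.4 -574.1   40. ]
hole 484.3949044585987 255.4628450106157 11.04546070098877
[... 358 characters left out ...]
hole 415.0868544600939 71.83098591549296 11.000100135803223 [ 886.2 -446.6   40. ]
hole 494.52710027100267 49.818428184281835 8.746527671813965 [ 955.1 -657.3   40. ]
hole 475.2748917748917 44.33982683982684 7.905794143676758 [ 969.1 -607.8   40. ]
hole 421.0631808278867 46.9433551198257 9.219644546508789 [ 956.8 -465.    40. ]
hole 494.23697916666663 35.12630208333333 14.089102745056152 [ 997.3 -659.7   40. ]
hole 414.3692307692308 24.548717948717947 5.6575026512146 [1020.8 -450.    40. ]
hole 453.58579881656806 26.552268244575934 10.770429611206055 [1018.5 -553.7   40. ]
hole 444.58438818565395 16.080168776371305 8.558721542358398 [1048.4 -531.4   40. ]
(384, 512, 3) [ 242.  -575.9  255.7]
```

Emit:
{"api": "play_rows", "payload": {"series": [[14,26,-4.6,0,0,-0.43],[14,26,-4.6,0,0,-0.43],[14,26,-4.6,0,0,-0.43],[14,26,-4.6,0,0,-0.43],[14,26,-4.6,0,0,-0.43],[14,26,-4.6,0,0,-0.43],[14,26,-4.6,0,0,-0.43],[14,26,-4.6,0,0,-0.43],[14,26,-4.6,0,0,-0.43],[14,26,-4.6,0,0,-0.43],[14,26,-4.6,0,0,-0.43],[13,24,-4.6,0,0,-0.47],[0,0,0,0,0,0],[0,0,0,0,0,0],[0,0,0,0,0,0],[0,0,0,0,0,0]], "gripper": 0.5}}

```text
clock: 1.53
position: [408.8, -266.8, 201.3]
ee_rot: [0.074, 0.997, -0.0, 0.0]
contact_force: [0.2, -0.7, -0.4]
gripper_width: 42.7
grasp_force: 0.0
```

Emit:
{"api": "play_rows", "payload": {"series": [[0,1,-20,0,0,0],[0,0,-20,0,0,0],[0,0,-20,0,0,0],[0,0,-6,0,0,0],[0,0,0,0,0,0],[0,0,0,0,0,0]]}}

```text
clock: 2.03
position: [409.3, -266.0, 135.6]
ee_rot: [0.074, 0.997, -0.0, 0.0]
contact_force: [0.3, -0.7, -0.0]
gripper_width: 42.8
grasp_force: 0.0
```

```bash
python3 - <<'E'
from h import *
d=get_image("scene")["image"][190:290,240:365,::-1]
cv2.imwrite("pics/g1.png",cv2.resize(d,None,fx=5,fy=5,interpolation=cv2.INTER_CUBIC))
E
```

```text
(no output)
```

View pics/g1.png

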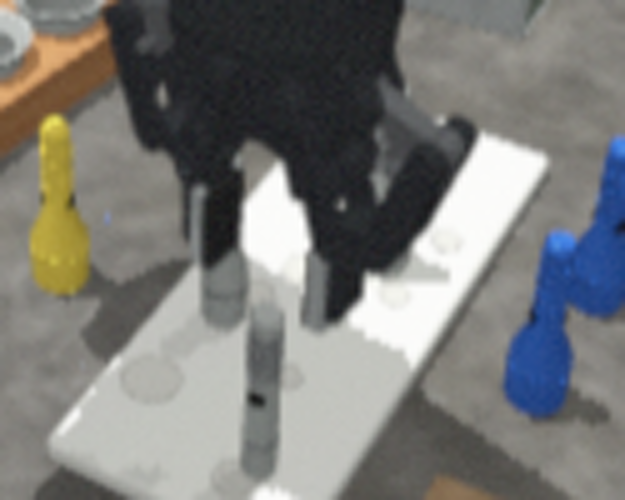

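The head of punch_small at (265,315) sits between the open pads at (220,290) and (318,290). I descend and grip.

Emit:
{"api": "play_rows", "payload": {"series": [[0,0,-18,0,0,0],[0,0,-18,0,0,0],[0,0,-18,0,0,0],[0,0,0,0,0,0],[0,0,0,0,0,0],[0,0,0,0,0,0]]}}

```text
clock: 2.58
position: [410.3, -265.6, 82.6]
ee_rot: [0.073, 0.997, -0.0, 0.001]
contact_force: [-0.6, -0.5, 1.7]
gripper_width: 42.7
grasp_force: 0.0
```

Emit:
{"api": "play_rows", "payload": {"series": [[0,0,0,0,0,0],[0,0,0,0,0,0],[0,0,0,0,0,0],[0,0,0,0,0,0],[0,0,0,0,0,0],[0,0,0,0,0,0],[0,0,0,0,0,0],[0,0,0,0,0,0],[0,0,0,0,0,0],[0,0,0,0,0,0]], "gripper": 0}}

```text
clock: 3.42
position: [409.9, -265.5, 82.3]
ee_rot: [0.073, 0.997, -0.0, 0.001]
contact_force: [-0.3, 1.7, 7.1]
gripper_width: 11.8
grasp_force: 58.6
```

Emit:
{"api": "play_rows", "payload": {"series": [[0,0,10,0,0,0],[0,0,22,0,0,0],[0,0,22,0,0,0],[0,0,22,0,0,0],[0,0,22,0,0,0],[0,0,12,0,0,0],[3.6,25,0,0,0,0],[3.6,25,0,0,0,0],[3.6,25,0,0,0,0],[3.6,25,0,0,0,0],[3.6,25,0,0,0,0],[3.6,25,0,0,0,0],[3.6,25,0,0,0,0],[3.6,25,0,0,0,0],[3.6,25,0,0,0,0],[3.6,22.5,0,0,0,0],[0,0,0,0,0,0],[0,0,0,0,0,0],[0,0,0,0,0,0]]}}

```text
clock: 5.0
position: [444.5, -17.8, 190.7]
ee_rot: [0.073, 0.997, -0.0, -0.001]
contact_force: [0.5, 0.8, -2.1]
gripper_width: 12.0
grasp_force: 58.9
```

Emit:
{"api": "play_rows", "payload": {"series": [[0,0,-14,0,0,0],[0,0,-14,0,0,0],[0,0,-14,0,0,0],[0,0,-14,0,0,0],[0,0,-10,0,0,0],[0,0,0,0,0,0],[0,0,0,0,0,0],[0,0,0,0,0,0]]}}

```text
clock: 5.67
position: [445.5, -18.1, 125.7]
ee_rot: [0.074, 0.997, 0.0, 0.0]
contact_force: [0.0, 0.2, -1.6]
gripper_width: 11.6
grasp_force: 58.9
```

```bash
python3 - <<'E'
from h import *
d=get_image("scene")["image"][140:260,170:300,::-1]
cv2.imwrite("pics/p1.png",cv2.resize(d,None,fx=5,fy=5,interpolation=cv2.INTER_CUBIC))
E
```

```text
(no output)
```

View pics/p1.png

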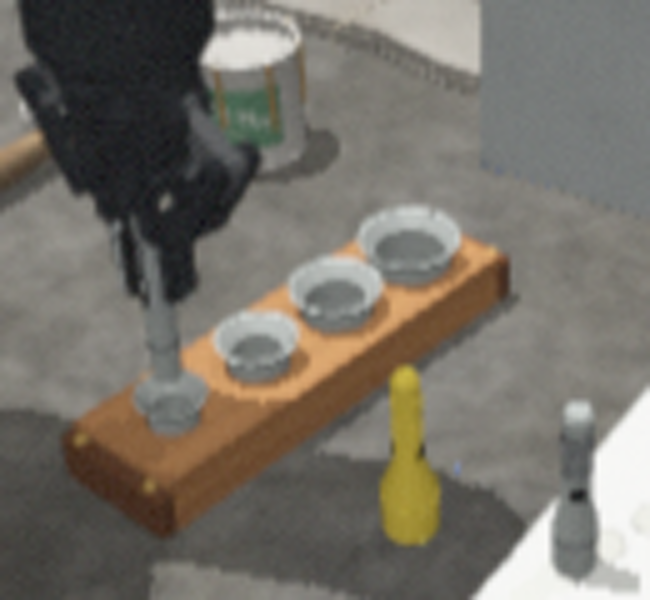

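The punch foot is at (163,375), just above the small sleeve's mouth at (171,400). I check the offset numerically.

```bash
python3 - <<'E'
from h import *
np.set_printoptions(precision=1,suppress=True)
S=cam("scene"); f=lambda u,v,z:plane(*S,u/5+170-.4,v/5+140-.4,z)
print("foot",f(164,374,54)," rims",f(171,400,44),f(257,342,44),f(337,288,44),f(410,241,44))
E
```

```text
foot [444.5 -15.7  54. ]  rims [440.6 -21.7  44. ] [494.8 -29.2  44. ] [549.5 -36.7  44. ] [601.6 -45.2  44. ]
```

Emit:
{"api": "play_rows", "payload": {"series": [[0.7,-0.7,-6,0,0,0],[0,0,-6,0,0,0],[0,0,-5,0,0,0],[0,0,-4,0,0,0],[0,0,0,0,0,0],[0,0,0,0,0,0]]}}

```text
clock: 6.27
position: [445.8, -18.3, 103.7]
ee_rot: [0.073, 0.997, -0.0, -0.0]
contact_force: [0.3, 0.7, -2.3]
gripper_width: 11.9
grasp_force: 58.9
```

Emit:
{"api": "play_rows", "payload": {"series": [[0,0,-4,0,0,0],[0,0,-4,0,0,0],[0,0,-4,0,0,0],[0,0,-4,0,0,0],[0,0,0,0,0,0],[0,0,0,0,0,0]]}}

```text
clock: 6.77
position: [445.7, -18.3, 87.7]
ee_rot: [0.073, 0.997, -0.0, -0.0]
contact_force: [0.2, 1.0, -2.5]
gripper_width: 12.1
grasp_force: 58.8
```

No contact, so the fit is good. I lower it to the bottom.

Emit:
{"api": "play_rows", "payload": {"series": [[0,0,-3,0,0,0],[0,0,-3,0,0,0],[0,0,-2.5,0,0,0],[0,0,0,0,0,0],[0,0,0,0,0,0],[0,0,0,0,0,0]]}}

```text
clock: 7.27
position: [445.8, -18.3, 79.5]
ee_rot: [0.073, 0.997, 0.0, -0.0]
contact_force: [0.7, 1.5, -2.9]
gripper_width: 12.1
grasp_force: 58.8
```

Emit:
{"api": "play_rows", "payload": {"series": [[0,0,-1,0,0,0],[0,0,-1,0,0,0],[0,0,0,0,0,0],[0,0,0,0,0,0]]}}

```text
clock: 7.6
position: [445.9, -18.4, 77.6]
ee_rot: [0.073, 0.997, 0.0, 0.0]
contact_force: [0.6, -0.3, -2.4]
gripper_width: 12.1
grasp_force: 58.9
```

Emit:
{"api": "play_rows", "payload": {"series": [[0,0,-0.5,0,0,0],[0,0,0,0,0,0],[0,0,0,0,0,0],[0,0,0,0,0,0],[0,0,0,0,0,0],[0,0,0,0,0,0],[0,0,0,0,0,0],[0,0,20,0,0,0],[0,0,24,0,0,0],[0,0,24,0,0,0],[0,0,24,0,0,0],[0,0,10,0,0,0]], "gripper": 0.5}}

```text
clock: 8.6
position: [447.3, -18.1, 182.3]
ee_rot: [0.073, 0.997, 0.001, 0.003]
contact_force: [0.2, -0.1, -0.1]
gripper_width: 42.8
grasp_force: 0.0
```

Emit:
{"api": "play_rows", "payload": {"series": [[3,-22,0,0,0,0],[3,-22,0,0,0,0],[3,-22,0,0,0,0],[3,-22,0,0,0,0],[3,-22,0,0,0,0],[3,-22,0,0,0,0],[3,-22,0,0,0,0],[3,-22,0,0,0,0],[5,-19,0,0,0,0],[0,0,-20,0,0,0],[0,0,-20,0,0,0],[0,0,-20,0,0,0],[0,0,-20,0,0,0],[0,0,0,0,0,0],[0,0,0,0,0,0],[0,0,0,0,0,0]]}}

```text
clock: 9.93
position: [475.6, -213.6, 100.1]
ee_rot: [0.073, 0.997, -0.0, 0.001]
contact_force: [0.5, -0.6, 0.2]
gripper_width: 43.1
grasp_force: 0.0
```

```bash
python3 - <<'E'
from h import *
d=get_image("scene")["image"][160:290,180:340,::-1]
cv2.imwrite("pics/p2.png",cv2.resize(d,None,fx=4.5,fy=4.5,interpolation=cv2.INTER_CUBIC))
E
```

```text
(no output)
```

View pics/p2.png

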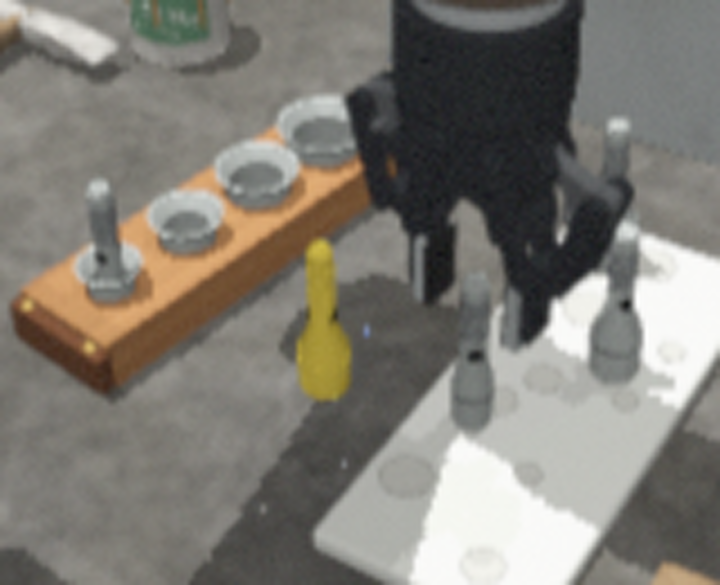

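The small punch stands in its sleeve at (100,240), and the medium head at (475,280) is between the pads. I grip it now.

Emit:
{"api": "play_rows", "payload": {"series": [[0,0,-9,0,0,0],[0,0,-9,0,0,0],[0,0,0,0,0,0],[0,0,0,0,0,0]]}}

```text
clock: 10.32
position: [474.4, -213.3, 80.5]
ee_rot: [0.073, 0.997, 0.0, -0.001]
contact_force: [0.2, 0.1, 0.2]
gripper_width: 42.9
grasp_force: 0.0
```

Emit:
{"api": "play_rows", "payload": {"series": [[0,0,0,0,0,0],[0,0,0,0,0,0],[0,0,0,0,0,0],[0,0,0,0,0,0],[0,0,0,0,0,0],[0,0,0,0,0,0],[0,0,0,0,0,0],[0,0,0,0,0,0],[0,0,10,0,0,0],[0,0,22,0,0,0],[0,0,22,0,0,0],[0,0,22,0,0,0],[0,0,22,0,0,0],[0,0,12,0,0,0]], "gripper": 0}}

```text
clock: 11.48
position: [475.3, -213.6, 193.9]
ee_rot: [0.073, 0.997, -0.0, 0.002]
contact_force: [0.8, -0.5, -2.0]
gripper_width: 11.6
grasp_force: 58.5
```

Emit:
{"api": "play_rows", "payload": {"series": [[2.5,22,0,0,0,0],[2.5,22,0,0,0,0],[2.5,22,0,0,0,0],[2.5,22,0,0,0,0],[2.5,22,0,0,0,0],[2.5,22,0,0,0,0],[2.5,22,0,0,0,0],[2.5,22,0,0,0,0],[4,11,0,0,0,0],[0,0,0,0,0,0],[0,0,-20,0,0,0],[0,0,-20,0,0,0],[0,0,-20,0,0,0],[0,0,-8,0,0,0],[0,0,0,0,0,0],[0,0,0,0,0,0],[0,0,0,0,0,0]]}}

```text
clock: 12.9
position: [499.7, -26.6, 124.2]
ee_rot: [0.073, 0.997, 0.0, 0.001]
contact_force: [0.1, 0.3, -1.2]
gripper_width: 11.8
grasp_force: 58.7
```

Emit:
{"api": "play_rows", "payload": {"series": [[0,0,-6,0,0,0],[0,0,-6,0,0,0],[0,0,-5,0,0,0],[0,0,-5,0,0,0],[0,0,-5,0,0,0],[0,0,-5,0,0,0],[0,0,-4,0,0,0],[0,0,0,0,0,0],[0,0,0,0,0,0]]}}

```text
clock: 13.65
position: [498.8, -26.4, 86.8]
ee_rot: [0.073, 0.997, -0.0, -0.0]
contact_force: [-0.6, 0.1, -1.2]
gripper_width: 11.9
grasp_force: 58.7
```

Emit:
{"api": "play_rows", "payload": {"series": [[0,0,-3,0,0,0],[0,0,-3,0,0,0],[0,0,-2,0,0,0],[0,0,-2,0,0,0],[0,0,0,0,0,0],[0,0,0,0,0,0]]}}

```text
clock: 14.15
position: [498.8, -26.4, 77.0]
ee_rot: [0.073, 0.997, -0.0, -0.0]
contact_force: [0.6, 0.8, -1.8]
gripper_width: 11.7
grasp_force: 58.7
```

Release, then on to large (542.4, -255.6).

Emit:
{"api": "play_rows", "payload": {"series": [[0,0,-0.5,0,0,0],[0,0,0,0,0,0],[0,0,0,0,0,0],[0,0,0,0,0,0],[0,0,0,0,0,0],[0,0,0,0,0,0],[0,0,0,0,0,0],[0,0,20,0,0,0],[0,0,24,0,0,0],[0,0,24,0,0,0],[0,0,24,0,0,0],[0,0,12,0,0,0],[0,0,0,0,0,0]], "gripper": 0.5}}

```text
clock: 15.23
position: [500.6, -26.1, 183.9]
ee_rot: [0.073, 0.997, 0.001, 0.003]
contact_force: [-0.1, 0.4, -0.3]
gripper_width: 42.4
grasp_force: 0.0
```

Emit:
{"api": "play_rows", "payload": {"series": [[4,-22,0,0,0,0],[4,-22,0,0,0,0],[4,-22,0,0,0,0],[4,-22,0,0,0,0],[4,-22,0,0,0,0],[4,-22,0,0,0,0],[4,-22,0,0,0,0],[4,-22,0,0,0,0],[4,-22,0,0,0,0],[4,-22,0,0,0,0],[3,-9,0,0,0,0],[0,0,0,0,0,0],[0,0,-20,0,0,0],[0,0,-20,0,0,0],[0,0,-20,0,0,0],[0,0,-20,0,0,0],[0,0,0,0,0,0],[0,0,0,0,0,0]]}}

```text
clock: 16.73
position: [541.1, -254.3, 99.6]
ee_rot: [0.073, 0.997, 0.0, -0.002]
contact_force: [0.4, 0.7, -0.6]
gripper_width: 43.1
grasp_force: 0.0
```

```bash
python3 - <<'E'
from h import *
d=get_image("scene")["image"][140:270,180:350,::-1]
cv2.imwrite("pics/p3.png",cv2.resize(d,None,fx=4.5,fy=4.5,interpolation=cv2.INTER_CUBIC))
E
```

```text
(no output)
```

View pics/p3.png

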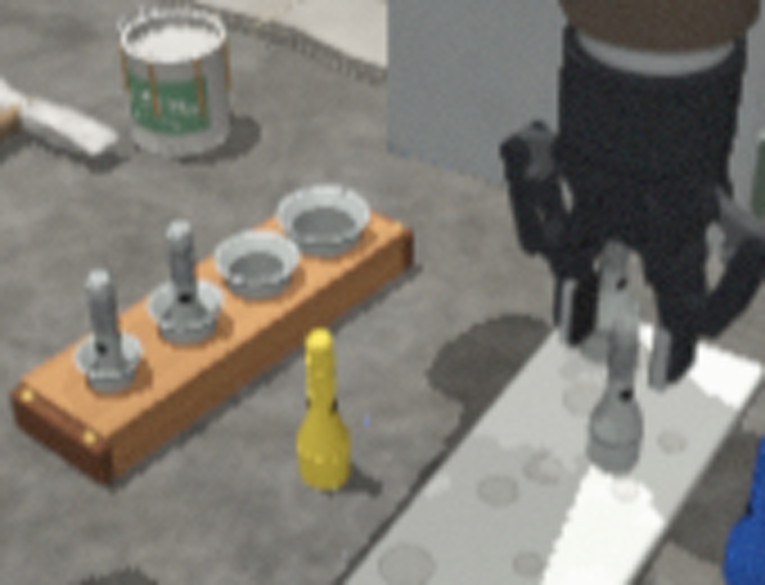

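Two punches stand home at (100,310) and (182,260), and the large punch is centred between the pads at (622,310). I grip and carry it.

Emit:
{"api": "play_rows", "payload": {"series": [[0,0,-9,0,0,0],[0,0,-8.5,0,0,0],[0,0,0,0,0,0],[0,0,0,0,0,0],[0,0,0,0,0,0]]}}

```text
clock: 17.2
position: [542.0, -255.4, 83.3]
ee_rot: [0.073, 0.997, -0.0, 0.0]
contact_force: [0.3, 0.3, -0.2]
gripper_width: 42.6
grasp_force: 0.0
```

Emit:
{"api": "play_rows", "payload": {"series": [[0,0,0,0,0,0],[0,0,0,0,0,0],[0,0,0,0,0,0],[0,0,0,0,0,0],[0,0,0,0,0,0],[0,0,0,0,0,0],[0,0,0,0,0,0],[0,0,0,0,0,0],[0,0,10,0,0,0],[0,0,22,0,0,0],[0,0,22,0,0,0],[0,0,22,0,0,0],[0,0,22,0,0,0],[0,0,12,0,0,0]], "gripper": 0}}

```text
clock: 18.37
position: [542.1, -255.6, 195.6]
ee_rot: [0.073, 0.997, -0.0, 0.001]
contact_force: [-0.2, -0.4, -1.8]
gripper_width: 11.8
grasp_force: 58.5
```

Emit:
{"api": "play_rows", "payload": {"series": [[1,22,0,0,0,0],[1,22,0,0,0,0],[1,22,0,0,0,0],[1,22,0,0,0,0],[1,22,0,0,0,0],[1,22,0,0,0,0],[1,22,0,0,0,0],[1,22,0,0,0,0],[1,22,0,0,0,0],[1.5,22.5,0,0,0,0],[0,0,0,0,0,0],[0,0,-20,0,0,0],[0,0,-20,0,0,0],[0,0,-20,0,0,0],[0,0,-8,0,0,0],[0,0,0,0,0,0],[0,0,0,0,0,0],[0,0,0,0,0,0]]}}

```text
clock: 19.87
position: [553.2, -35.0, 126.3]
ee_rot: [0.073, 0.997, 0.0, 0.001]
contact_force: [-0.2, -0.7, -2.2]
gripper_width: 11.9
grasp_force: 58.9
```

Emit:
{"api": "play_rows", "payload": {"series": [[0,0,-6,0,0,0],[0,0,-6,0,0,0],[0,0,-5,0,0,0],[0,0,-5,0,0,0],[0,0,-5,0,0,0],[0,0,-5,0,0,0],[0,0,-4,0,0,0],[0,0,0,0,0,0],[0,0,0,0,0,0]]}}

```text
clock: 20.62
position: [552.1, -34.8, 88.6]
ee_rot: [0.073, 0.997, -0.0, -0.0]
contact_force: [-0.5, 1.2, -3.1]
gripper_width: 11.9
grasp_force: 58.8
```

Emit:
{"api": "play_rows", "payload": {"series": [[0,0,-3,0,0,0],[0,0,-3,0,0,0],[0,0,-2,0,0,0],[0,0,-1.5,0,0,0],[0,0,0,0,0,0],[0,0,0,0,0,0]]}}

```text
clock: 21.12
position: [552.4, -34.8, 79.5]
ee_rot: [0.073, 0.997, 0.0, 0.0]
contact_force: [1.2, 1.0, -3.5]
gripper_width: 11.4
grasp_force: 58.8
```

Then to largest (615.6, -216.2).

Emit:
{"api": "play_rows", "payload": {"series": [[0,0,-1,0,0,0],[0,0,0,0,0,0],[0,0,0,0,0,0]]}}

```text
clock: 21.37
position: [552.4, -34.8, 78.6]
ee_rot: [0.073, 0.997, 0.0, 0.0]
contact_force: [0.6, 1.6, -1.9]
gripper_width: 11.9
grasp_force: 58.9
```

Emit:
{"api": "play_rows", "payload": {"series": [[0,0,0,0,0,0],[0,0,0,0,0,0],[0,0,0,0,0,0],[0,0,0,0,0,0],[0,0,0,0,0,0],[0,0,0,0,0,0],[0,0,20,0,0,0],[0,0,24,0,0,0],[0,0,24,0,0,0],[0,0,24,0,0,0],[0,0,12,0,0,0],[0,0,0,0,0,0]], "gripper": 0.5}}

```text
clock: 22.37
position: [554.2, -34.7, 186.2]
ee_rot: [0.073, 0.997, 0.001, 0.004]
contact_force: [0.0, -0.1, -0.2]
gripper_width: 42.6
grasp_force: 0.0
```

Emit:
{"api": "play_rows", "payload": {"series": [[7,-20,0,0,0,0],[7,-20,0,0,0,0],[7,-20,0,0,0,0],[7,-20,0,0,0,0],[7,-20,0,0,0,0],[7,-20,0,0,0,0],[7,-20,0,0,0,0],[7,-20,0,0,0,0],[7,-21.3,0,0,0,0],[0,0,0,0,0,0],[0,0,-20,0,0,0],[0,0,-20,0,0,0],[0,0,-20,0,0,0],[0,0,-20,0,0,0],[0,0,0,0,0,0],[0,0,0,0,0,0]]}}

```text
clock: 23.7
position: [614.2, -215.7, 100.9]
ee_rot: [0.073, 0.997, 0.0, -0.002]
contact_force: [0.4, -0.2, 0.2]
gripper_width: 42.9
grasp_force: 0.0
```

```bash
python3 - <<'E'
from h import *
d=get_image("scene")["image"][110:240,180:350,::-1]
cv2.imwrite("pics/p4.png",cv2.resize(d,None,fx=4.5,fy=4.5,interpolation=cv2.INTER_CUBIC))
E
```

```text
(no output)
```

View pics/p4.png

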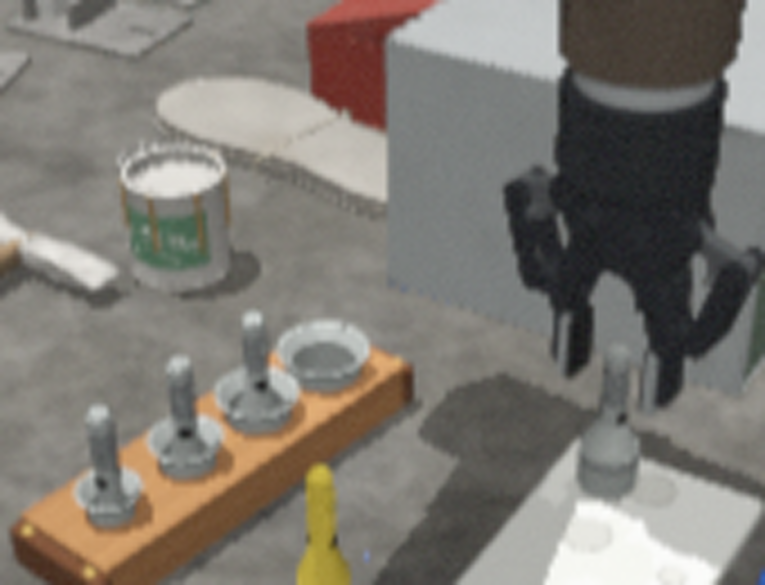

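Three punches are home, with heads at (98,410), (180,360) and (253,318). The largest, at (618,355), is between the pads.

Emit:
{"api": "play_rows", "payload": {"series": [[0,0,-9,0,0,0],[0,0,-9,0,0,0],[0,0,0,0,0,0],[0,0,0,0,0,0],[0,0,0,0,0,0]]}}

```text
clock: 24.17
position: [615.5, -216.2, 84.9]
ee_rot: [0.073, 0.997, -0.0, 0.0]
contact_force: [-0.4, 0.3, -0.5]
gripper_width: 42.6
grasp_force: 0.0
```

Emit:
{"api": "play_rows", "payload": {"series": [[0,0,0,0,0,0],[0,0,0,0,0,0],[0,0,0,0,0,0],[0,0,0,0,0,0],[0,0,0,0,0,0],[0,0,0,0,0,0],[0,0,0,0,0,0],[0,0,0,0,0,0],[0,0,10,0,0,0],[0,0,22,0,0,0],[0,0,22,0,0,0],[0,0,22,0,0,0],[0,0,22,0,0,0],[0,0,12,0,0,0]], "gripper": 0}}

```text
clock: 25.33
position: [615.9, -216.2, 197.4]
ee_rot: [0.073, 0.997, -0.0, 0.001]
contact_force: [0.6, 0.5, -2.3]
gripper_width: 11.5
grasp_force: 58.5
```

Emit:
{"api": "play_rows", "payload": {"series": [[-1,20,0,0,0,0],[-1,20,0,0,0,0],[-1,20,0,0,0,0],[-1,20,0,0,0,0],[-1,20,0,0,0,0],[-1,20,0,0,0,0],[-1,20,0,0,0,0],[-1,20,0,0,0,0],[-1.5,13.7,0,0,0,0],[0,0,0,0,0,0],[0,0,-20,0,0,0],[0,0,-20,0,0,0],[0,0,-20,0,0,0],[0,0,-8,0,0,0],[0,0,0,0,0,0],[0,0,0,0,0,0],[0,0,0,0,0,0]]}}

```text
clock: 26.75
position: [606.8, -42.7, 128.0]
ee_rot: [0.073, 0.997, 0.0, 0.001]
contact_force: [0.2, -0.1, -1.8]
gripper_width: 11.8
grasp_force: 58.7
```

Grasped at about z=84.3, so home is near 80.3.

Emit:
{"api": "play_rows", "payload": {"series": [[0,0,-6,0,0,0],[0,0,-6,0,0,0],[0,0,-5,0,0,0],[0,0,-5,0,0,0],[0,0,-5,0,0,0],[0,0,-5,0,0,0],[0,0,-4,0,0,0],[0,0,0,0,0,0],[0,0,0,0,0,0]]}}

```text
clock: 27.5
position: [605.5, -42.5, 90.1]
ee_rot: [0.073, 0.997, -0.0, -0.001]
contact_force: [-0.8, 0.5, -2.9]
gripper_width: 11.7
grasp_force: 58.6
```

Emit:
{"api": "play_rows", "payload": {"series": [[0,0,-3,0,0,0],[0,0,-3,0,0,0],[0,0,-2,0,0,0],[0,0,-1,0,0,0],[0,0,0,0,0,0],[0,0,0,0,0,0]]}}

```text
clock: 28.0
position: [605.7, -42.4, 81.3]
ee_rot: [0.073, 0.997, 0.0, -0.0]
contact_force: [-0.3, 2.1, -2.1]
gripper_width: 11.7
grasp_force: 58.6
```

Emit:
{"api": "play_rows", "payload": {"series": [[0,0,-1,0,0,0],[0,0,0,0,0,0],[0,0,0,0,0,0]]}}

```text
clock: 28.25
position: [605.7, -42.4, 80.6]
ee_rot: [0.073, 0.997, 0.0, -0.0]
contact_force: [-2.5, 2.4, -1.2]
gripper_width: 11.6
grasp_force: 58.8
```

Emit:
{"api": "play_rows", "payload": {"series": [[0,0,0,0,0,0],[0,0,0,0,0,0],[0,0,0,0,0,0],[0,0,0,0,0,0],[0,0,0,0,0,0],[0,0,0,0,0,0],[0,0,20,0,0,0],[0,0,24,0,0,0],[0,0,24,0,0,0],[0,0,24,0,0,0],[0,0,24,0,0,0],[0,-20,0,0,0,0],[0,-25,0,0,0,0],[0,-25,0,0,0,0],[0,-25,0,0,0,0],[0,-25,0,0,0,0],[0,-25,0,0,0,0],[0,0,0,0,0,0],[0,0,0,0,0,0]], "gripper": 0.5}}

```text
clock: 29.83
position: [605.5, -188.7, 196.4]
ee_rot: [0.074, 0.997, 0.0, -0.0]
contact_force: [0.3, 0.8, -1.4]
gripper_width: 42.3
grasp_force: 0.0
```

```bash
python3 - <<'E'
from h import *
S=cam("scene")
cv2.imwrite("pics/p5.png",cv2.resize(S[0]["image"][110:240,140:310,::-1],None,fx=4.5,fy=4.5,interpolation=cv2.INTER_CUBIC))
M=S[1]
for n,p in dict(small=(445.5,-18),medium=(499,-26.4),large=(552.3,-34.8),largest=(605.8,-42.5)).items():
    c=M.T@(np.array([*p,94])-S[0]["eye"]); print(n,"expected head in crop",4.5*(S[0]["fx"]*c[0]/c[2]+S[0]["cx"]-140),4.5*(S[0]["fy"]*c[1]/c[2]+S[0]["cy"]-110))
E
```

```text
small expected head in crop 276.5915411009595 407.0834824066956
medium expected head in crop 357.232446879927 358.1082181617895
large expected head in crop 431.52464040676034 313.0349148299715
largest expected head in crop 499.5432374451671 270.7313944144571
```

View pics/p5.png

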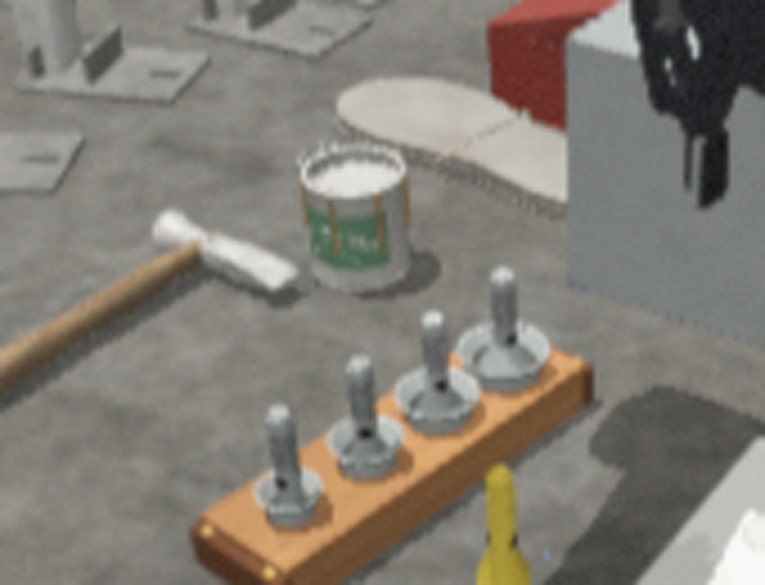

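All four heads, at (279,410), (359,362), (433,316) and (502,272), lie within about 4 crop pixels (under 1 camera pixel) of where fully seated punches should be. They stand upright, and the hammer and tin have not moved.

```bash
python3 -c "
from bench import *
print(job_done())"
```

```text
the job is handed in; nothing more can be done
None
```

All four punches stand upright and home in their own sleeves, in order of size along the block, with the hammer and glue tin untouched; the job is handed in at about 30 s on the robot's clock.

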